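# Clamp a framed picture in the corner jig

## Task

Slide the framed picture home into the corner of the wooden jig, flat on the plate and flush against both metal fences, while the clamp lever is still open; then push the lever's handle through its quarter turn, all the way to its end stop, and seat it there with a firm push of about 15 N on the handle, so that its nose holds the picture clamped in the corner. Never press the picture or the lever with more than 20 N, leave the lever at its stop, and leave the other things on the bench where they are.

Things in the scene. Friction and masses are not known exactly. Their poses are not given: they have to be found in the camera images.
- jig: Fixed plywood plate 300 x 300 x 12 mm with two fences and a cam lever. Origin on the bench surface; plate spans x -150..150, y -170..130 mm, top at z = 12 mm. +x points roughly away from the robot, +y to its left (turned up to 0.25 rad). The picture is seated when its origin is at jig x = 30, y = 10, z = 12 mm, axes parallel to the jig's.
- corner (a point): Inner corner of the fences on the plate's top, jig x = 90, y = 95, z = 12 mm. From it the back fence's face runs 195 mm along jig -y and the side fence's face 115 mm along jig -x. Both fences are aluminium bars 14 mm thick, tops at z = 34 mm.
- frame: Loose picture frame lying flat on the plate: 120 mm along its x, 170 along its y, 18 high (top at z = 30 mm), dark wooden moulding 18 mm wide round a plain picture recessed to 8 mm above the underside; 0.18 to 0.37 kg. Origin: centre of the underside. Starts 8 to 18 mm short of the back fence, 15 to 50 mm short of the side fence, up to 0.08 rad askew.
- lever_hinge (a point): Point on the lever's vertical pivot axis, at mid-height of the handle (z = 55 mm), fixed at jig x = -75, y = 85 mm; pivot hub 32 mm in diameter.
- handle_end (a point): Centre of the free end of the lever's handle, 108 mm from the pivot, z = 55 mm. The handle is a straight level steel bar with rubber grip, 16 mm wide, 14 mm tall (z = 48 to 62 mm), with free space below its outer part; it passes above picture and fences. The point's -x axis points out along the handle.
- nose_tip (a point): End of the lever's steel nose, at right angles to the handle, 47 mm from the pivot; its round sprung tip (10 mm radius, z = 14 to 28 mm) yields up to 6 mm (4 N, then 4 N/mm). Open, the nose lies along the picture's near edge (roughly jig -y), clear of it; home, it points to jig +x and presses the picture's near edge towards the back fence, sprung in by about 2 mm.
- cam_lever (a joint): Lever angle, rad, counter-clockwise from above. Starts at 0 to 0.15 (open: handle to jig -x, towards the robot). 1.62 = end stop inside the pivot: handle to jig -y, along the picture's near edge. Stays where left (friction, about 4 N at the grip). Over the last 0.3 rad the nose bears on the seated picture and the push grows to 5 to 10 N; the stop is a steep rise.
- glue: Bystander: white bottle, 34 mm wide, 100 mm tall, on the plate behind the back fence. Origin: centre of underside.
- tape: Bystander: tape roll lying flat, 72 mm wide, 24 mm tall, on the plate's near right corner. Origin: centre of underside.
- nailbox: Bystander: small cardboard box 60 x 45 x 30 mm on the bench left of the jig. Origin: centre of underside.
- tackhammer: Bystander: hammer, 220 mm long, lying on the bench right of the jig.
- mug: Bystander: white mug, 80 mm wide, 90 mm tall, on the left.
Things that resemble listed ones, but are neither listed nor needed, are in the scene too. Leave any purple look-alike of the frame alone.

How it is judged:
By the outcome, as a careful person would: the job done as asked, in the order asked, and still so for the second after the job is handed in, with the robot touching nothing.
It also fails if it takes over 72 s, if anything falls off the work surface, if the arm or the gripper's body presses on something with over 40 N, if the wrist force passes 120 N, or if a joint passes its speed limit or range.

## Robot

A 7-joint arm with a two-finger parallel gripper is mounted at the origin on the work surface. World frame = base frame: x ahead of the robot, y to its left, z up, the work surface at z = 0. Lengths are in m, angles in rad, forces in N, time in s.
With the tool pointing down it reaches from about 0.425 to 0.925 m from the base axis. Payload 6.8 kg.
Tool frame: the origin (TCP) lies on the front face of the gripper's body, between the roots of the fingers; the fingertips stand 73 mm ahead of it and the grasp point (between the pads) lies 54 mm ahead of it (env.nose_length is the distance from the TCP to the fingertips, in m); z points along the fingers, y is the direction in which the jaws open and shut (so a half turn about z gives the same grasp; the last joint's range is limited). The gripper opens to 85 mm and grips with 20 to 120 N. Pads are 22 mm wide; open, the fingers measure 114 mm over their backs; the gripper's body (76 mm by 85 mm) begins 54 mm behind the grasp point. The pads swing forward as they close: fully open they stand 13 mm farther back than shut.
Start: joints at [1.044, 0.477, 0.022, 1.555, -0.011, 1.109, -0.083], TCP at [0.275, -0.617, 0.304] pointing down, gripper open.
Joint ranges: [-2.96, 2.96], [-0.34, 2.1], [-1.41, 1.46], [0.24, 2.44], [-1.37, 4.51], [0.17, 1.92], [-2.96, 2.96]. Speed limits (rad/s): [2.39, 2.39, 3.14, 3.14, 3.14, 3.14, 3.14].

## Interface

Orientations are given as a unit quaternion [w, x, y, z].
In Python, from cell import env, kin, camera, calibration, job gives the robot as it stands. The module is installed in compiled form; this text tells all that it offers. Calls block until the motion is done:
- env.reach(position, orientation): joint-space move of the TCP to a pose.
- env.movel(position, velocity=0.15, rot=None, stop_force=None): straight line of the TCP; rot=None keeps the orientation; velocity is the mean speed in m/s. With stop_force (N) it stops when the force on the tool has changed by that much, and returns True; else False.
- env.goto_joints(angles): joint-space move.
- env.grip(opening, f_grip=None): finger opening in m; f_grip is the grip in N (None keeps the last); returns when the fingers have stopped.
- env.dwell(seconds).
- kin.inverse_kinematics(position, orientation): joint angles nearest the present ones, or None.
- env.get_state(): the state.
- camera(name): name is "scene" or "top"; returns (picture, depth): 384x512x3 uint8, blue, green, red; 384x512 float32, m along the optical axis (not along the pixel's ray), 0 where there is no reading.
- calibration(name): a dict with "fx", "fy", "cx", "cy" (pixels), "rvec" (rotation vector, rad) and "tvec" (3), from world to camera coordinates, as OpenCV has them. Camera axes: x right, y down, z forward; pixel columns grow to the right and rows downward; lengths in m; the calibration is good to about 2 mm. A picture is of the moment at which its call begins. calibration takes no time and is no camera call.
A pose or a line that the arm cannot do raises env.PlanningError and nothing moves.
- job.job_done(): hands the job in, once; it reports no verdict.
The state is a dict: "time": time; "qpos": joint angles; "joint_velocities": joint speeds; "joint_torque": joint torques, N m; "tcp_pos": TCP position; "orientation": TCP orientation; "force": force on the tool from outside, world axes, zero at the start; "torque": the same for the moment, N m; "opening": finger opening in m.
Only numpy, scipy, OpenCV 4.12 (cv2) and the standard library are available. Lean on these libraries where they do the work, as an engineer would, in place of code of your own. Each camera call takes 0.05 s, during which the arm holds its last target.

## Working session

There is one attempt and no reset: what is moved stays moved. The work goes in short steps, each a Python script; the robot and the scene stay as the last script left them, time stands still between calls to the robot, and variables do not carry over. Pictures are saved under pics/ and viewed, and the job is handed in when it is done.

```bash
mkdir -p pics; python3 - <<'E'
from cell import env,kin,camera,calibration,job
import cv2,numpy as np
for n in("scene","top"):
    p,d=camera(n); cv2.imwrite(f"pics/{n}0.png",p); np.save(f"{n}0.npy",d)
    c=calibration(n); print(n,c)
s=env.get_state(); print(s)
E
```

```text
scene {'fx': 427.1626608350466, 'fy': 427.1626608350466, 'cx': 258.30331635546673, 'cy': 194.21761607931563, 'rvec': array([ 1.46393308,  2.33333008, -0.68174767]), 'tvec': array([ 0.22207875, -0.40631651,  1.40565865])}
top {'fx': 484.07645794335787, 'fy': 484.07645794335787, 'cx': 262.6612776288687, 'cy': 197.378785831064, 'rvec': array([ 2.18328845, -2.12271501,  0.1327008 ]), 'tvec': array([1.26034235e-03, 5.61754865e-01, 1.40698669e+00])}
{'time': 0.1, 'qpos': array([ 1.04387237,  0.47771812,  0.02233806,  1.55633796, -0.01150838,
        1.10931707, -0.08309059]), 'joint_velocities': array([ 5.47143667e-05, -5.81974058e-04, -1.17222248e-04, -1.97710188e-03,
        5.01828886e-04,  1.94611336e-04, -8.13566436e-04]), 'joint_torque': array([ 4.97357207e-03, -5.97752881e+01,  1.61375787e+00, -2.81952435e+01,
        1.28469543e-02,  5.02397350e-03, -1.89336367e-05]), 'tcp_pos': array([ 0.27434726, -0.61627943,  0.30302847]), 'orientation': array([-7.94900339e-04,  9.78149880e-01,  2.07899327e-01, -2.25457879e-04]), 'force': array([ 0.37309653, -0.26752079,  0.53437013]), 'torque': array([0.00819702, 0.00238368, 0.03470735]), 'opening': 0.08575471523378536}
```

View pics/scene0.png

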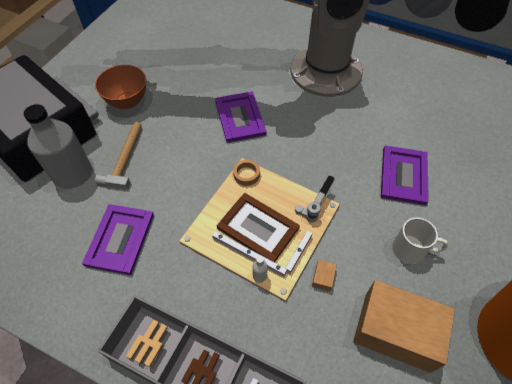

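View pics/top0.png

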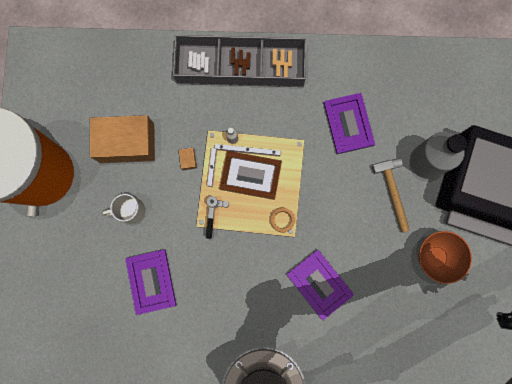

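Candidates for the picture frame in the top view: the brown frame on the plate at (251,175), and purple look-alikes at (349,123), (320,284) and (151,281). I choose the brown one, since the description says dark wood, lying on the plate. The lever is at (211,210), and its black handle points down, towards the robot. Next I check this in a close crop.

```bash
cat > h.py <<'E'
from cell import env,kin,camera,calibration,job
import cv2,numpy as np
def proj(n,P):
    c=calibration(n);K=np.array([[c['fx'],0,c['cx']],[0,c['fy'],c['cy']],[0,0,1]])
    return cv2.projectPoints(np.array(P,float).reshape(-1,3),c['rvec'],c['tvec'],K,None)[0].reshape(-1,2)
def unproj(n,px,z):
    c=calibration(n);R=cv2.Rodrigues(c['rvec'])[0];o=-R.T@c['tvec'].ravel()
    px=np.array(px,float).reshape(-1,2)
    r=np.c_[(px[:,0]-c['cx'])/c['fx'],(px[:,1]-c['cy'])/c['fy'],np.ones(len(px))]@R
    return o+r*((z-o[2])/r[:,2])[:,None]
E
python3 - <<'E'
import cv2
p=cv2.imread('pics/top0.png')[120:245,185:315]; cv2.imwrite('pics/topcrop.png',cv2.resize(p,None,fx=4.6,fy=4.6,interpolation=cv2.INTER_CUBIC))
p=cv2.imread('pics/scene0.png')[150:300,175:345]; cv2.imwrite('pics/scenecrop.png',cv2.resize(p,None,fx=4,fy=4,interpolation=cv2.INTER_CUBIC))
E
```

```text
(no output)
```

View pics/topcrop.png

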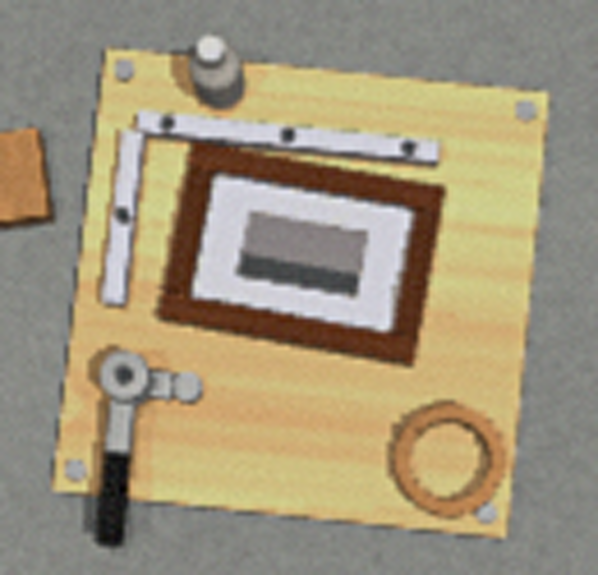

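View pics/scenecrop.png

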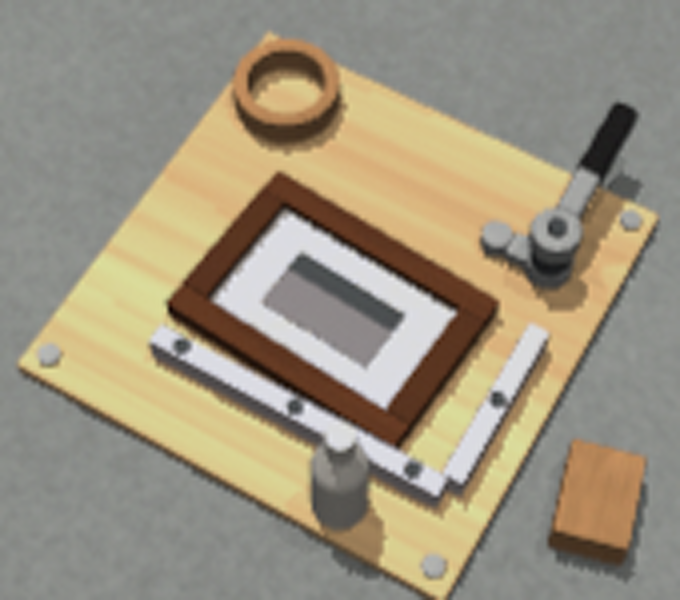

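```bash
cat >> h.py <<'E'
def masks(n,p):
    hsv=cv2.cvtColor(p,cv2.COLOR_BGR2HSV);H,S,V=[hsv[...,i].astype(int) for i in range(3)]
    roi=np.zeros(H.shape,bool)
    q=proj(n,[[.45,-.25,0],[.45,.35,0],[1,.35,0],[1,-.25,0]]).astype(int)
    lo=q.min(0);hi=q.max(0);roi[max(lo[1],0):hi[1],max(lo[0],0):hi[0]]=1
    y=roi&(H>14)&(H<32)&(S>60)&(V>110)
    b=roi&((H<14)|(H>172))&(S>110)&(V<120)
    return y,b
def big(m):
    k,l,s,c=cv2.connectedComponentsWithStats(m.astype(np.uint8)*1,connectivity=8)
    return l==1+np.argmax(s[1:,4])
def rect(n,m,z):
    cs=cv2.findContours(m.astype(np.uint8),cv2.RETR_EXTERNAL,cv2.CHAIN_APPROX_NONE)[0]
    c=max(cs,key=cv2.contourArea).reshape(-1,2)
    w=unproj(n,c,z)[:,:2]
    return cv2.minAreaRect((w*1000).astype(np.float32))
E
python3 - <<'E'
from h import *
for n in("top","scene"):
    p=cv2.imread(f'pics/{n}0.png');y,b=masks(n,p)
    y=big(y);b=big(b)
    print(n,y.sum(),b.sum(),rect(n,y,.012),rect(n,b,.030))
    v=p.copy();v[y]=(0,255,255);v[b]=(0,0,255);cv2.imwrite(f'pics/{n}m.png',v)
# world pts of crop picks
pk=np.array([(104,50),(548,93),(505,537),(54,490)])/4.6+[185,120]
print(unproj("top",pk,.012))
pk=np.array([(122,377)])/4.6+[185,120];print('hub',unproj("top",pk,.06))
pk=np.array([(111,543)])/4.6+[185,120];print('hend',unproj("top",pk,.06))
pk=np.array([(201,145),(444,186),(412,364),(158,318)])/4.6+[185,120];print('frame',unproj("top",pk,.03))
pk=np.array([(138,134),(440,163),(144,132),(125,306)])/4.6+[185,120];print('fence',unproj("top",pk,.034))
E
```

```text
top 6202 844 ((609.17431640625, 55.47966003417969), (300.3637390136719, 300.0086364746094), 85.71138763427734) ((630.9269409179688, 56.668704986572266), (169.59046936035156, 118.9129867553711), 80.5460433959961)
scene 7194 1349 ((607.69970703125, 55.8055419921875), (300.0890808105469, 305.4793395996094), 85.62024688720703) ((634.66357421875, 57.029598236083984), (171.03456115722656, 122.4920654296875), 81.09933471679688)
[[ 0.76668722  0.19291191  0.012     ]
 [ 0.74537447 -0.10529813  0.012     ]
 [ 0.44830761 -0.08243962  0.012     ]
 [ 0.47066452  0.21296944  0.012     ]]
hub [[0.54071649 0.16620308 0.06      ]]
hend [[0.43520826 0.16873511 0.06      ]]
frame [[ 0.69944911  0.12396651  0.03      ]
 [ 0.67638951 -0.03669622  0.03      ]
 [ 0.55797461 -0.01864748  0.03      ]
 [ 0.58357172  0.14771942  0.03      ]]
fence [[ 0.70478446  0.16533267  0.034     ]
 [ 0.69084703 -0.03359052  0.034     ]
 [ 0.70623572  0.16144254  0.034     ]
 [ 0.5902868   0.16912207  0.034     ]]
```

The crop confirms the choice: a brown frame on the plate, with corners in the crop at (201,145), (444,186), (412,364) and (158,318). The lever hub is at (122,377), its handle points down to (111,543) and its nose points right to (187,387). The fitted jig pose is origin (0.611, 0.075), yaw −0.075. The frame sits about 10 mm and 26 mm short of the fences and is about −0.09 rad askew. Next comes the first push, towards the back fence.

```bash
cat >> h.py <<'E'
YAW=-0.075; O=np.array([.6107,.0754])
RJ=np.array([[np.cos(YAW),-np.sin(YAW)],[np.sin(YAW),np.cos(YAW)]])
def W(x,y,ztip): # jig mm -> TCP world for fingertip at ztip (mm)
    p=O+RJ@np.array([x,y])/1000.
    return [p[0],p[1],ztip/1000+env.nose_length]
def J(p): return RJ.T@(np.array(p[:2])-O)*1000
def Q(psi): # jig-relative yaw of tool x
    a=psi+YAW; return [0,np.cos(a/2),np.sin(a/2),0]
def st(t=''):
    s=env.get_state(); p=J(s['tcp_pos']);f=s['force'];fj=RJ.T@f[:2]
    print(t,'t%.1f jig %.1f %.1f tipz %.1f F jig %.1f %.1f %.1f'%(s['time'],p[0],p[1],(s['tcp_pos'][2]-env.nose_length)*1000,*fj,f[2]),flush=True)
    return s
def look(k):
    for n in("top","scene"):
        p,d=camera(n);cv2.imwrite(f"pics/{n}{k}.png",p)
        y,b=masks(n,p);r=rect(n,big(b),.03);c=J(np.array(r[0])/1000)
        print(n,'frame jig',c.round(1),np.round(r[1],1),'yawrel',((np.radians(r[2])-YAW+np.pi/4)%(np.pi/2)-np.pi/4).round(3))
E
python3 - <<'E'
from h import *
print(env.nose_length)
env.reach(W(-78,-16,90),Q(0)); env.grip(0.0,20); st('above')
env.movel(W(-78,-16,18),0.12); st('down')
r=env.movel(W(-35,-16,18),0.025,stop_force=6); print(r); st('pushx')
look(1)
E
```

```text
0.0726
above t3.5 jig -78.0 -16.0 tipz 90.0 F jig 0.4 -0.8 0.2
down t4.2 jig -77.7 -15.8 tipz 18.3 F jig -0.8 -0.8 0.6
True
pushx t5.4 jig -47.7 -16.3 tipz 17.3 F jig -0.2 -0.8 0.5
top frame jig [ 44.5 -83.6] [133.7  64.7] yawrel 0.594
scene frame jig [ 27.  -16.7] [170.6 123.7] yawrel -0.073
```

```bash
python3 - <<'E'
from h import *
r=env.movel(W(-35,-16,18),0.02,stop_force=9); print(r); st('pushx')
for i in range(3): env.dwell(.1); st()
look(2)
E
python3 - <<'E'
import cv2
p=cv2.imread('pics/scene2.png')[150:300,175:345]; cv2.imwrite('pics/sc2.png',cv2.resize(p,None,fx=4,fy=4,interpolation=cv2.INTER_CUBIC))
E
```

```text
True
pushx t5.8 jig -47.2 -16.6 tipz 16.5 F jig 0.1 -0.0 -0.1
 t6.0 jig -47.4 -16.7 tipz 16.3 F jig 0.4 0.8 -0.2
 t6.0 jig -47.5 -16.7 tipz 16.2 F jig -0.6 0.9 0.6
 t6.2 jig -47.6 -16.7 tipz 16.2 F jig 0.1 0.5 -0.7
top frame jig [ 40.5 -86.8] [130.7  62.4] yawrel 0.561
scene frame jig [ 26.9 -16.8] [170.3 123.7] yawrel -0.073
```

View pics/sc2.png

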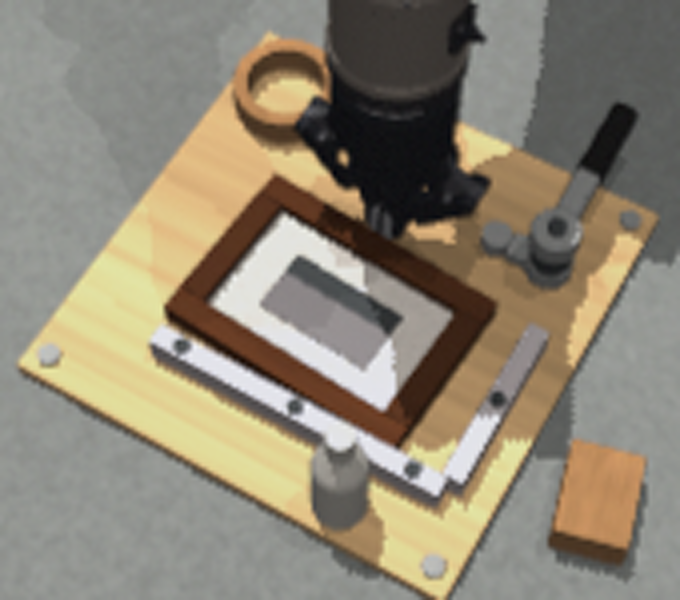

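The view shows the closed fingers at the frame's near edge, crop pixel (380,225). The frame has moved about 2 mm and is still skewed. Both stops came from short contact spikes, so I'll now advance in small steps and read the static force after each one.

```bash
cat >> h.py <<'E'
def fj():
    a=[env.get_state()['force']]
    f=np.mean(a,0);return np.r_[RJ.T@f[:2],f[2]]
def steps(p0,p1,z,step,lim,ax,v=.02,stop=14):
    p0=np.array(p0,float);p1=np.array(p1,float);L=np.linalg.norm(p1-p0);n=int(np.ceil(L/step))
    for i in range(1,n+1):
        p=p0+(p1-p0)*i/n
        r=env.movel(W(*p,z),v,stop_force=stop)
        s=env.get_state();f=fj();a=J(s['tcp_pos'])
        print('cmd %.1f %.1f at %.1f %.1f F %.1f %.1f %.1f %s t%.1f'%(*p,*a,*f,r,s['time']),flush=True)
        if abs(f[ax])>lim: return True
    return False
E
python3 - <<'E'
from h import *
steps([-48,-16],[-38,-16],18,1.,6,0)
look(3)
E
```

```text
cmd -47.0 -16.0 at -47.0 -15.9 F -0.5 0.3 1.4 False t6.5
cmd -46.0 -16.0 at -46.7 -16.0 F -3.0 -0.6 2.9 False t6.8
cmd -45.0 -16.0 at -46.4 -16.0 F -6.5 -0.4 4.6 False t7.0
top frame jig [ 44.2 -84.9] [132.2  62.5] yawrel 0.585
scene frame jig [ 27.1 -16.8] [170.6 124.2] yawrel -0.07
```

```bash
python3 - <<'E'
from h import *
st()
env.movel(W(-56,-16,21),.05);st()
env.movel(W(-56,-55,21),.1);st()
steps([-54,-55],[-36,-55],21,1.,8,0)
st()
look(4)
E
```

```text
t7.1 jig -46.4 -16.1 tipz 17.7 F jig -5.9 -0.2 4.5
 t7.5 jig -55.7 -16.0 tipz 21.3 F jig 0.2 -0.4 0.4
 t8.0 jig -55.9 -55.2 tipz 21.0 F jig 0.1 1.0 -1.0
cmd -53.0 -55.0 at -52.8 -54.3 F -0.1 0.3 0.4 False t8.3
cmd -52.0 -55.0 at -52.0 -54.9 F 1.0 -0.2 -0.8 False t8.6
cmd -51.0 -55.0 at -50.9 -55.0 F 0.8 -0.4 -0.2 False t8.8
cmd -50.0 -55.0 at -49.9 -55.0 F -0.8 -0.2 -0.6 False t9.1
cmd -49.0 -55.0 at -49.4 -55.1 F -0.8 -0.5 1.3 False t9.3
cmd -48.0 -55.0 at -48.8 -55.2 F -4.6 -0.4 3.1 False t9.6
cmd -47.0 -55.0 at -47.5 -55.6 F -4.6 -2.3 3.0 False t9.8
cmd -46.0 -55.0 at -46.1 -55.5 F -3.2 -2.5 -0.6 False t10.1
cmd -45.0 -55.0 at -44.6 -54.8 F -2.4 -1.5 -0.2 False t10.3
cmd -44.0 -55.0 at -43.7 -54.8 F -1.5 -1.8 -0.9 False t10.6
cmd -43.0 -55.0 at -42.9 -54.9 F -2.4 -0.4 0.2 False t10.8
cmd -42.0 -55.0 at -42.1 -55.1 F -3.2 -1.3 1.8 False t11.1
cmd -41.0 -55.0 at -41.2 -55.2 F -4.6 -2.1 2.1 False t11.3
cmd -40.0 -55.0 at -40.4 -55.3 F -5.2 -3.5 2.3 False t11.6
cmd -39.0 -55.0 at -40.2 -55.2 F -7.4 -1.3 4.3 False t11.8
cmd -38.0 -55.0 at -40.1 -55.2 F -9.9 -2.2 7.4 False t12.1
 t12.1 jig -40.1 -55.2 tipz 20.7 F jig -9.9 -2.2 7.4
top frame jig [28.9 10.1] [119.2 119. ] yawrel 0.001
scene frame jig [ 29.3 -14.1] [170.6 115.1] yawrel -0.001
```

```bash
python3 - <<'E'
from h import *
env.movel(W(-55,-55,25),.08)
env.movel(W(-55,-60,60),.15)
env.movel(W(35,-130,60),.2)
env.movel(W(35,-130,20),.1);st()
env.movel(W(35,-120,20),.06)
steps([35,-120],[35,-80],20,2.,7,1,v=.03)
st()
look(5)
E
```

```text
t14.2 jig 34.7 -129.7 tipz 19.6 F jig 0.3 0.7 0.8
cmd 35.0 -118.0 at 35.0 -118.0 F 0.5 -0.3 -0.4 False t14.8
cmd 35.0 -116.0 at 35.0 -115.8 F -0.4 -0.0 -0.1 False t15.0
cmd 35.0 -114.0 at 35.0 -113.8 F 0.7 0.4 0.4 False t15.2
cmd 35.0 -112.0 at 35.0 -112.0 F -0.4 0.5 0.4 False t15.5
cmd 35.0 -110.0 at 35.0 -110.1 F -0.0 -1.5 -0.9 False t15.8
cmd 35.0 -108.0 at 35.0 -107.9 F -0.1 -1.6 -0.0 False t16.0
cmd 35.0 -106.0 at 35.0 -105.7 F 0.9 -1.1 0.4 False t16.2
cmd 35.0 -104.0 at 35.0 -103.6 F -0.1 -0.9 -0.1 False t16.5
cmd 35.0 -102.0 at 35.0 -101.7 F 0.5 -1.2 0.2 False t16.8
cmd 35.0 -100.0 at 35.0 -99.7 F -0.3 -0.7 -0.8 False t17.0
cmd 35.0 -98.0 at 35.0 -97.7 F -0.1 -1.7 -0.2 False t17.2
cmd 35.0 -96.0 at 35.0 -95.7 F 0.2 -0.9 -0.4 False t17.5
cmd 35.0 -94.0 at 35.0 -93.7 F -0.6 0.0 0.1 False t17.8
cmd 35.0 -92.0 at 35.0 -91.7 F 0.3 -0.1 0.5 False t18.0
cmd 35.0 -90.0 at 35.0 -89.7 F -0.1 -0.4 1.3 False t18.2
cmd 35.0 -88.0 at 35.0 -87.7 F -0.0 -1.3 0.0 False t18.5
cmd 35.0 -86.0 at 34.8 -87.2 F -0.9 -4.9 -0.3 False t18.8
cmd 35.0 -84.0 at 34.7 -86.9 F -1.6 -8.4 1.8 False t19.0
 t19.0 jig 34.7 -86.9 tipz 19.9 F jig -1.6 -8.4 1.8
top frame jig [27.9  9.4] [167.9 121. ] yawrel 0.004
scene frame jig [28.4  8.7] [166.9 117.4] yawrel 0.001
```

```bash
python3 - <<'E'
from h import *
env.movel(W(35,-100,22),.08)
env.movel(W(35,-120,60),.15)
env.movel(W(-55,-25,60),.2)
env.movel(W(-55,-10,21),.12)
steps([-45,-10],[-36,-10],21,1.5,7,0)
env.movel(W(-58,-12,23),.08)
env.movel(W(-60,-12,110),.2)
look(6)
E
python3 - <<'E'
import cv2
p=cv2.imread('pics/scene6.png')[150:300,175:345]; cv2.imwrite('pics/sc6.png',cv2.resize(p,None,fx=4,fy=4,interpolation=cv2.INTER_CUBIC))
E
```

```text
cmd -43.5 -10.0 at -43.6 -10.0 F -0.1 0.2 0.4 False t21.9
cmd -42.0 -10.0 at -42.0 -10.0 F -0.4 0.0 -0.1 False t22.2
cmd -40.5 -10.0 at -40.9 -10.0 F -1.2 -1.2 1.5 False t22.4
cmd -39.0 -10.0 at -40.6 -10.0 F -6.1 -0.4 3.8 False t22.7
cmd -37.5 -10.0 at -40.3 -10.0 F -8.2 -0.5 7.6 False t22.9
top frame jig [357.6  50.6] [51.8 56.1] yawrel 0.102
scene frame jig [28.9  8.9] [167.1 116.3] yawrel -0.002
```

View pics/sc6.png

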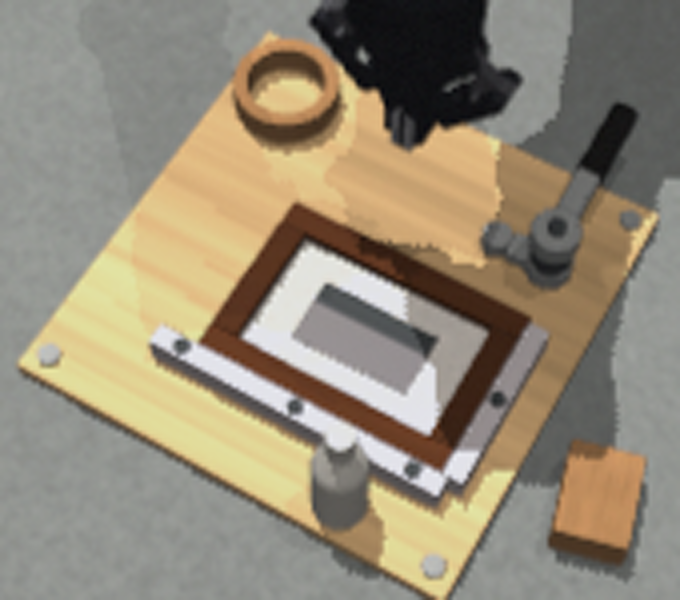

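The picture sits in the corner, flush against both fences, and the lever is still open, with its hub at crop pixel (555,235) and handle at (610,140). Now I swing the lever.

```bash
cat >> h.py <<'E'
HG=np.array([-75.,85.])
def L(th,off,z,r=88,h=19):
    u=np.array([-np.cos(th),-np.sin(th)]);t=np.array([np.sin(th),-np.cos(th)])
    return W(*(HG+r*u+(off-h)*t),z)
def tang(th,n=1):
    a=[]
    for i in range(n):
        if i: env.dwell(.02)
        a.append(env.get_state()['force'])
    f=np.mean(a,0);g=RJ.T@f[:2]
    return g@[np.sin(th),-np.cos(th)],g@[-np.cos(th),-np.sin(th)],f[2]
E
python3 - <<'E'
from h import *
env.movel(W(-60,-12,140),.2)
for th in(.05,.8,1.62):print(kin.inverse_kinematics(L(th,0,42),Q(th-np.pi/2)))
env.reach(L(.05,-18,110),Q(.05-np.pi/2)); st('above')
p,d=camera("scene");cv2.imwrite('pics/scene7.png',p[100:330,150:400].repeat(3,0).repeat(3,1)[:600,:800])
p,d=camera("top");cv2.imwrite('pics/top7.png',p)
E
```

```text
[-1.1626914   0.63481424  0.84547648  2.17076579 -0.78688367  0.6772272
 -2.92849174]
[-0.23889051  0.45332763 -0.17827736  2.14889604  0.14899802  0.55058325
 -2.94331438]
[ 0.00472981  0.524614   -0.34007484  2.03175539  0.28743986  0.63022097
 -2.12347713]
above t26.0 jig -164.8 117.0 tipz 109.6 F jig 0.8 0.2 0.7
```

View pics/scene7.png

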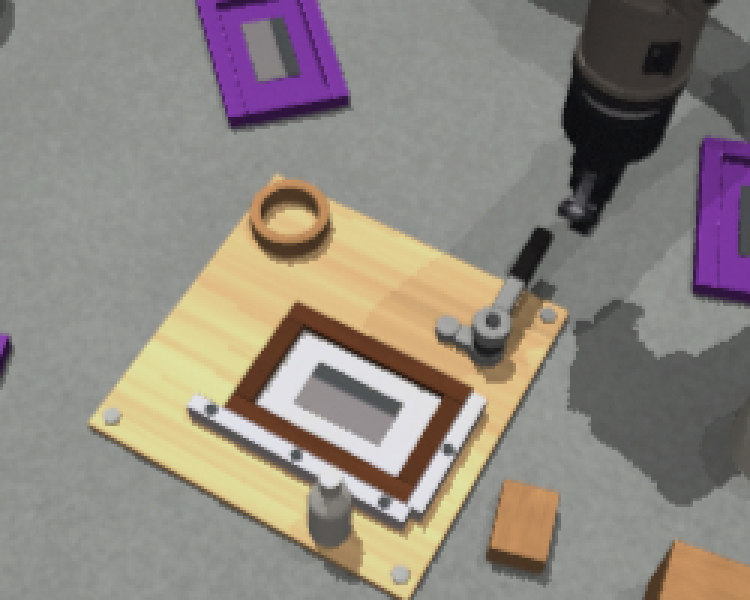

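The fingers are beside the handle end (picture pixel (578,215)), but joint 7 is close to its limit. I'll use the half-turned tool pose instead.

```bash
python3 - <<'E'
from h import *
print(env.get_state()['qpos'].round(2))
seed=None
for th in(.05,.4,.8,1.2,1.62):
  for k in(np.pi/2,0,np.pi):print(th,round(k,1),np.round(kin.inverse_kinematics(L(th,-18 if th<.1 else 0,42),Q(th+k)),2))
E
```

```text
[-1.43  0.77  1.27  2.13 -0.92  0.98 -2.8 ]
0.05 1.6 [-0.07  0.54 -0.59  2.08  0.49  0.66 -1.01]
0.05 0 [-1.14  0.61  0.77  2.15 -0.71  0.65 -1.46]
0.05 3.1 [ 0.34  0.83 -1.19  2.06  0.97  0.98  0.17]
0.4 1.6 [ 0.18  0.57 -0.79  2.12  0.64  0.7  -0.72]
0.4 0 [-1.    0.55  0.68  2.19 -0.62  0.6  -1.11]
0.4 3.1 [ 0.45  0.8  -1.19  2.1   0.96  0.95  0.6 ]
0.8 1.6 [ 0.4   0.67 -0.99  2.11  0.8   0.8  -0.38]
0.8 0 [-0.84  0.52  0.57  2.19 -0.52  0.57 -0.73]
0.8 3.1 [ 0.52  0.8  -1.19  2.1   0.96  0.95  1.07]
1.2 1.6 [ 0.58  0.82 -1.19  2.07  0.97  0.97 -0.02]
1.2 0 [-0.69  0.51  0.46  2.14 -0.41  0.57 -0.37]
1.2 3.1 [-1.14  0.88  1.18  2.17 -1.1   0.92 -2.86]
1.62 1.6 [ 0.6   0.87 -1.19  2.    0.98  1.02  0.46]
1.62 0 [-0.55  0.53  0.35  2.07 -0.32  0.59  0.  ]
1.62 3.1 [-1.02  0.83  1.07  2.1  -1.01  0.87 -2.5 ]
```

```bash
python3 - <<'E'
from h import *
K=np.pi/2
env.reach(L(.05,-18,110),Q(.05+K)); st('above')
env.movel(L(.05,-18,42),.15); st('down'); 
th=.05
for th in np.arange(.0,1.26,.105):
    env.movel(L(th,2,42),.07,rot=Q(th+K),stop_force=14)
    s=env.get_state();print('th %.2f'%th,np.round(tang(th),1),'z %.1f t%.1f'%((s['tcp_pos'][2]-env.nose_length)*1000,s['time']),flush=True)
    if tang(th)[0]<-12: break
p,d=camera("scene");cv2.imwrite('pics/scene8.png',p[100:330,150:400].repeat(3,0).repeat(3,1)[:600,:800])
E
```

```text
above t26.4 jig -164.6 117.2 tipz 110.0 F jig 0.6 -1.0 -0.2
down t27.0 jig -164.4 117.4 tipz 42.4 F jig -0.2 -0.7 0.6
th 0.00 [-4.1  4.3  0.2] z 42.1 t30.2
th 0.10 [-1.4  0.9 -0.2] z 42.1 t30.5
th 0.21 [-0.7  0.2  0.6] z 42.1 t30.8
th 0.32 [ 0.6  1.3 -0.3] z 42.1 t31.1
th 0.42 [ 0.1  1.2 -0.2] z 42.0 t31.4
th 0.53 [-0.2  0.   0.2] z 41.9 t31.6
th 0.63 [0.4 0.4 0.2] z 41.9 t31.9
th 0.73 [-0.4 -0.2 -0.2] z 41.9 t32.2
th 0.84 [ 0.3 -0.5 -0.4] z 42.0 t32.5
th 0.94 [-1.  -0.9  0.6] z 42.0 t32.8
th 1.05 [ 0.2  0.7 -0.3] z 42.0 t33.0
th 1.16 [-0.4 -0.3 -0.8] z 41.9 t33.3
```

View pics/scene8.png

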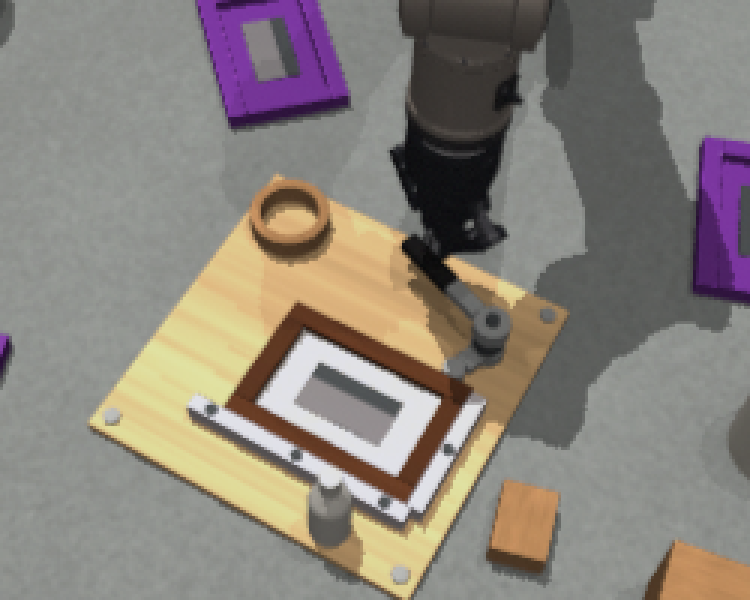

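The handle has followed the fingers to about 1.2 rad (outer end at (415,245)), and the nose is nearing the picture's edge at (460,375). Now slow steps to the stop.

```bash
python3 - <<'E'
from h import *
K=np.pi/2
zc=42.;th=1.19
done=False
while th<1.8:
    env.movel(L(th,2,zc),.02,rot=Q(min(th,1.62)+K),stop_force=9)
    f=tang(min(th,1.62),3)
    s=env.get_state();a=J(s['tcp_pos'])
    print('th %.3f'%th,np.round(f,1),'at %.1f %.1f z %.1f cz %.1f t%.1f'%(*a,(s['tcp_pos'][2]-env.nose_length)*1000,zc,s['time']),flush=True)
    if f[0]<-13.8: break
    if f[2]>1.: zc=min(zc+.3*f[2],46)
    if f[2]<-1.: zc-=.3
    th+=.035 if th<1.45 else (.02 if th<1.56 and f[0]>-9 else .01 if f[0]>-11 else .005)
E
```

```text
th 1.190 [-4.2 -0.1  1.4] at -124.1 9.8 z 41.9 cz 42.0 t33.7
th 1.225 [-4.7 -1.2 -1.4] at -121.6 8.2 z 42.0 cz 42.4 t34.1
th 1.260 [-5.3 -0.8  1. ] at -118.8 6.6 z 41.9 cz 42.1 t34.4
th 1.295 [-6.3 -1.3 -0.4] at -116.5 5.3 z 42.0 cz 42.4 t34.8
th 1.330 [-5.7 -1.3  0.4] at -113.7 3.9 z 42.0 cz 42.4 t35.1
th 1.365 [-6.4 -1.3  0.2] at -110.9 2.6 z 42.0 cz 42.4 t35.4
th 1.400 [-7.  -1.7  0.4] at -108.1 1.4 z 42.0 cz 42.4 t35.8
th 1.435 [-7.1 -1.9  0.8] at -105.2 0.3 z 42.0 cz 42.4 t36.1
th 1.470 [-6.6 -1.8  0.7] at -102.2 -0.7 z 42.0 cz 42.4 t36.5
th 1.490 [-7.4 -2.3  1.3] at -100.5 -1.2 z 42.0 cz 42.4 t36.7
th 1.510 [-6.5 -2.1 -2.2] at -99.2 -1.7 z 42.0 cz 42.8 t37.0
th 1.530 [-6.1 -1.8 -0.1] at -97.1 -2.2 z 41.9 cz 42.5 t37.3
th 1.550 [-6.6 -2.6  0.1] at -95.4 -2.6 z 42.0 cz 42.5 t37.6
th 1.570 [-6.1 -2.4  0.2] at -93.5 -3.0 z 41.9 cz 42.5 t37.9
th 1.580 [-6.4 -2.3  1. ] at -92.8 -3.2 z 41.9 cz 42.5 t38.2
th 1.590 [-6.3 -2.   0.6] at -92.0 -3.4 z 41.9 cz 42.5 t38.4
th 1.600 [-6.8 -2.2  0.5] at -91.1 -3.5 z 41.9 cz 42.5 t38.7
th 1.610 [-6.1 -2.   0.9] at -90.1 -3.7 z 41.9 cz 42.5 t39.0
th 1.620 [-6.7 -2.7  1.1] at -89.4 -3.8 z 41.9 cz 42.5 t39.3
th 1.630 [-8.4 -2.5  1.1] at -89.3 -3.8 z 42.0 cz 42.8 t39.6
th 1.640 [-10.7  -3.2   0.8] at -89.2 -3.8 z 42.0 cz 43.2 t39.9
th 1.650 [-12.8  -4.6   3.9] at -89.0 -3.8 z 42.0 cz 43.2 t40.1
th 1.655 [-11.5  -3.6  -1. ] at -89.0 -4.1 z 42.6 cz 44.3 t40.4
th 1.660 [-13.   -3.8  -0.1] at -88.9 -4.1 z 42.5 cz 44.3 t40.7
th 1.665 [-14.3  -3.7   1.4] at -88.8 -4.1 z 42.5 cz 44.3 t41.0
```

```bash
python3 - <<'E'
from h import *
K=np.pi/2
env.movel(L(1.669,2,44.3),.02,rot=Q(1.62+K),stop_force=9)
env.dwell(.2);print(np.round(tang(1.62,5),1))
env.movel(L(1.62,-6,43.5),.04);env.movel(L(1.62,-25,44),.1);st()
env.movel(L(1.62,-30,160),.2)
env.reach([.45,-.3,.35],Q(K)); st()
look(9)
p=cv2.imread('pics/top9.png')[120:245,185:315]; cv2.imwrite('pics/tc9.png',cv2.resize(p,None,fx=4.6,fy=4.6,interpolation=cv2.INTER_CUBIC))
p=cv2.imread('pics/scene9.png');cv2.imwrite('pics/sc9.png',p[100:300,150:400].repeat(3,0).repeat(3,1))
E
```

```text
[-15.5  -4.2   2.6]
 t42.3 jig -114.4 -5.1 tipz 44.2 F jig 0.5 -0.4 -0.8
 t44.5 jig -131.5 -384.8 tipz 276.6 F jig 0.1 0.4 0.2
top frame jig [29.5  9.4] [167.3 118.2] yawrel -0.002
scene frame jig [29.5  9. ] [166.8 115. ] yawrel -0.003
```

View pics/tc9.png

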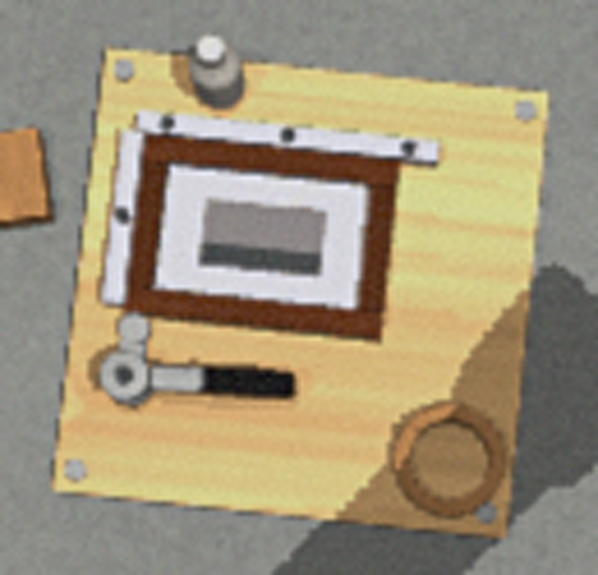

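View pics/sc9.png

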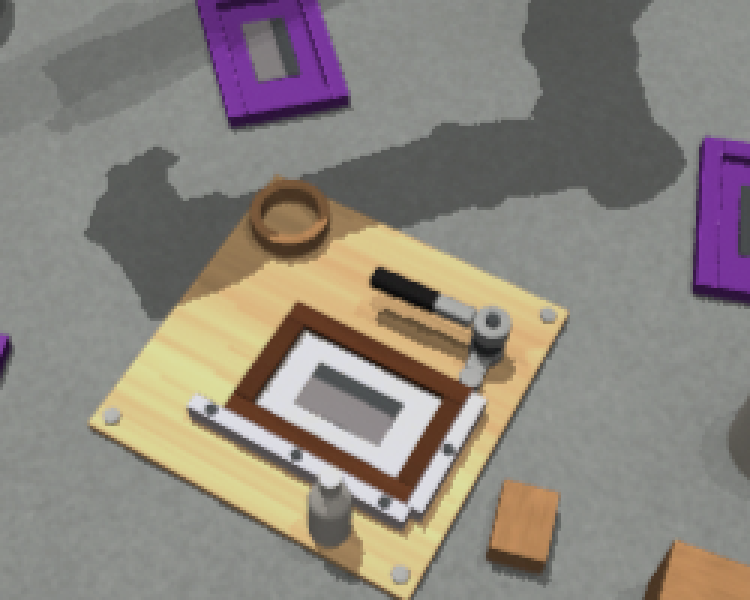

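In the top crop the frame touches both fences, with its corners at (145,135) and (398,160). The nose presses its near edge at (133,325). The handle runs to (294,384), turned about 0.05 rad past square to the jig, which matches 1.62. The bystanders visible in the crops have not moved.

```bash
python3 -c "
from h import *
job.job_done(); print(env.get_state()['time'])"
```

```text
the job is handed in; nothing more can be done
the job is handed in; nothing more can be done
```

The picture is clamped in the corner of the jig, and I handed the job in at about 45 s.

- **Seating:** With the lever still open, I pushed the frame against the back fence, then the side fence, then the back fence again. Static pushes were about 10 N along the push, up to about 12.5 N in total.
- **Clamping:** I swung the handle to its end stop, where the position stopped changing and the force rose steeply. I seated it with 15.5 N along the push, about 16 N in total, then backed the arm clear.
- **Last checks:** The cameras put the frame at about jig (29.5, 9.2) mm against the target (30, 10), with −0.002 rad of skew. That is within the camera calibration. The nose is on the frame's near edge, and the lever's angle matches 1.62 rad. The glue, tape and nail box look unmoved; I did not inspect the hammer and mug again, and the arm stayed well away from both.
- **Checks that failed or disagreed:**
  - My first two pushes stopped early on contact spikes (limits 6 and 9 N), so I changed to small steps with force readings.
  - The top camera's frame readings were wrong whenever the arm blocked its view, so I ignored those.

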